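Chip-test a sprayed panel in the spring impact tester

ROBOT

A 6-joint arm with a two-finger parallel gripper is mounted at the origin on the work surface. World frame = base frame: x ahead of the robot, y to its left, z up, the work surface at z = 0. Lengths are in m, angles in rad, forces in N, time in s.
With the tool pointing down it reaches from about 0.3 to 0.875 m from the base axis. Payload 6.4 kg.
Tool frame: the origin (TCP) lies midway between the tips of the shut fingers; the grasp point (between the pads) lies 19 mm behind it (env.grip_depth is the distance from the TCP to the grasp point, in m); z points along the fingers, y is the line along which they close (so a half turn about z gives the same grasp; the last joint's range is limited). The gripper opens to 88 mm and grips with 3 to 60 N. Pads are 18 mm wide; open, the fingers measure 123 mm over their backs; the gripper's body (75 mm by 187 mm) begins 45 mm behind the grasp point.
Start: joints at [-1.315, 0.181, 1.607, -0, 1.354, -0.206], TCP at [0.256, -0.515, 0.216] pointing down, gripper open.
Joint ranges: [-2.99, 2.99], [-0.89, 2.07], [0.3, 2.58], [-1.14, 4.28], [0, 2.63], [-3.12, 3.12]. Speed limits (rad/s): [2.57, 2.57, 3.01, 3.14, 3.14, 3.14].

INTERFACE

Orientations are given as a unit quaternion [w, x, y, z].
In Python, from cell import env, cams, ticket gives the robot as it stands.
- The arm moves only by the tool jog_arm, never from a script. Its argument "steps" is a list that holds one entry, the list of rows, each a list of 5 numbers: the closure, from 0 (fully open) to 1 (shut), then the shift along the tool's x, y, z in cm, then the turn about the tool's z in degrees. In form: [[[gripper, dx, dy, dz, spin], ...]]. A call has 1 to 20 rows; each row is the pose to reach, as a shift and turn from the pose commanded when the call began, along the tool's axes at that moment; what a row does not reach only later rows make up. A row lasts 1/10 s, in which the tool goes at most 50 mm and 8.59 degrees, less where a joint would pass 70% of its speed; a pose out of reach is approached as far as the arm can. A call with a gripper value outside its range is refused whole. The fingers move at their own pace and stop on an object; "grip_force" is the grip in N (left out, the last holds). Time passes only in rows, so rows that repeat a pose let the fingers close. It gives the time, the measured TCP pose, the force, the opening and the grip force at its end, in the units of the state.
- env.sense(): the state, without advancing time (a new reading comes with each control period).
- cams.grab_frame(name): name is "side" or "top"; returns (picture, depth): 384x512x3 uint8, red, green, blue; 384x512 float32, m along the optical axis (not along the pixel's ray), 0 where there is no reading.
- cams.calibration(name): a dict with "fx", "fy", "cx", "cy" (pixels), "extrinsics" (4x4, takes a point from world to camera coordinates). Camera axes: x right, y down, z forward; pixel columns grow to the right and rows downward; lengths in m; the calibration is good to about 2 mm. A picture is of the moment at which its call begins. calibration takes no time and is no camera call.
- ticket.close_job(): hands the job in; it is judged then, once.
The state is a dict: "clock": time; "q": joint angles; "qvel": joint speeds; "joint_torque": joint torques, N m; "eef_pos": TCP position; "ee_rot": TCP orientation; "ft_force": force on the tool from outside, world axes, zero at the start; "moment": the same for the moment, N m; "finger_gap": finger opening in m; "gripper_force": force on a finger pad.
Only numpy, scipy, OpenCV 4.12 (cv2) and the standard library are available. Lean on these libraries where they do the work, as an engineer would, in place of code of your own. Each camera call takes 0.05 s, during which the arm holds its last target. There are 200 camera calls.

TASK

Chip-test the sprayed panel that stands in the slide of the bench impact tester. With the striker still at rest, slide the panel fully home against the end stop; then draw the striker back by its upright handle until the sear catches, take your hand off, and press the sear's thumb pad to fire it at the panel. Never let the striker fly from the hand, leave the panel standing home in the slide, and do not disturb the other things on the bench.

Things in the scene. Friction and masses are not known exactly. Their poses are not given: they have to be found in the camera images.
- tester: Bench impact tester for painted panels, fixed: blue cast base 440 x 100 x 16 mm with a 265 x 90 mm cross arm at its firing end. Origin: underside, on the striker's line. +y is the firing direction, +x points across, away from the robot. Striker's axis: x 0, z 75. Rear pedestal y -118 to -98, top z 100; front pedestal y 22 to 50, top z 93, with the sear's ears to z 113. The draw handle stands at y -145.
- end_stop (a point): Panel slide: centre of the end stop's face, at floor height of the groove (tester frame x 60, y 140.5, z 16 mm). Axes as the tester's. The groove is 9 mm wide and runs 244 mm from here along -x, towards the robot, where it is open; lips up to z 30 and 34; the stop is 70 mm high. Behind the groove (y 145 to 185, x -50 to 50) stands the anvil, top z 100.
- panel_center (a point): Centre of the sprayed grey test panel, a flat plate 120 long (x) x 6 thick (y) x 90 high (z) mm, 0.3 to 0.55 kg, standing on edge in the groove, its axes parallel to the tester's, top edge at z 106. It starts 50 to 100 mm short of the end stop, on the robot's side, and slides freely along the groove. Fully home this point is 60 mm short of the stop's face (tester frame x 0, z 61).
- striker (a joint): How far the striker is drawn back, in m: 0 at rest (tip about 8 mm clear of the panel), growing towards the tester's -y. A spring pulls it to 0 with about 0.24 N per mm, 14 N at 60 mm. The sear drops in once it has been drawn past 0.060, and then holds it at 0.060; hard stop at 0.066. Let go before the sear has caught, it flies forward.
- handle (a point): Middle of the upright draw handle, a black round grip of 22 mm diameter and 52 mm height (top at z 157 mm) on the steel crosshead at the striker's rear end (tester frame x 0, y -145 at rest, z 131). It moves with the striker. All round is free except for the rear pedestal, whose face is 27 mm in front (+y) of the grip's centre at rest and whose top is at z 100, just under the grip.
- sear (a joint): Angle of the sear lever in rad: 0 with its nose down, where a light spring holds it, growing as the thumb pad is pressed. While the nose rides over the striker's collar it reads about 0.1. It frees the cocked striker at about 0.11 (pad down 6 to 7 mm, about 8 N) and ends at 0.22 (pad down 12 mm).
- sear_pad (a point): Centre of the top face of the sear lever's thumb pad, dark steel, 28 x 30 mm, 120 mm above the bench, on the striker's line between front pedestal and panel slide (tester frame x 0, y 86), 50 mm clear of the panel. Pressed straight down it trips the sear.
- tape_roll: Bystander: roll of masking tape, 104 mm diameter, 36 mm high, lying flat beside the tester. Origin: centre of underside.
- sanding_block: Bystander: rubber sanding block 120 x 62 x 36 mm, lying beside the tester. Origin: centre of underside.
- spare_panel: Bystander: a second grey panel 120 x 90 x 6 mm, lying flat on the bench beyond the tester; not to be used. Origin: centre of underside.
- scraper: Bystander: wide scraper, 250 mm long, lying flat beyond the tester. Origin: centre of underside.
- spray_can: Bystander: spray can, 66 mm diameter, 190 mm high, standing to the left or right. Origin: centre of underside.
- mixing_cup: Bystander: white mixing cup, 92 mm diameter at the rim, 115 mm high, standing to the left or right. Origin: centre of underside.
Not all that is in view belongs to the job. Leave any orange look-alike of the part that bears panel_center alone.

How it is judged:
By the outcome, as a careful person would: the job done as asked, in the order asked, and still so for the second after the job is handed in, with the robot touching nothing.
It also fails if it takes over 58 s, if anything falls off the work surface, if the arm or the gripper's body presses on something with over 40 N, if the wrist force passes 120 N, or if a joint passes its speed limit or range.

## Working session

There is one attempt and no reset: what is moved stays moved. The work goes in short steps, Python scripts to look and compute and a tool call to move; the robot and the scene stay as the last step left them, time stands still between calls to the robot, and variables do not carry over. Pictures are saved under pics/ and viewed, at most 10 in all, crops included, and the job is handed in when it is done.

Besides the shell and the picture viewer there is one more tool, called after "Call:" by a JSON object that holds its "op" and its "data", one argument or row to a line. jog_arm: Moves the arm, as the interface text tells. Its arguments: {"type":"object","properties":{"steps":{"type":"array","items":{"type":"array","items":{"type":"array","items":{"type":"number"}}}},"grip_force":{"type":"number"}},"required":["steps"]}

```bash
mkdir -p pics; python3 - <<'E'
from cell import env,cams,ticket
import cv2,numpy as np
for n in("side","top"):
    p,d=cams.grab_frame(n); np.save(f"pics/{n}_d.npy",d); cv2.imwrite(f"pics/{n}0.png",cv2.resize(p[:,:,::-1],(800,600)));cv2.imwrite(f"pics/{n}_raw.png",p[:,:,::-1])
    c=cams.calibration(n);print(n,c)
s=env.sense();print(s)
E
```

```text
side {'fx': 356.8307011082566, 'fy': 356.8307011082566, 'cx': 252.43763696444307, 'cy': 194.8073659680745, 'extrinsics': array([[-0.98617617, -0.16567925,  0.00263654,  0.59150544],
       [-0.1296693 ,  0.76173169, -0.63478398,  0.15503424],
       [ 0.1031622 , -0.62635072, -0.77268515,  1.24742806],
       [ 0.        ,  0.        ,  0.        ,  1.        ]])}
top {'fx': 496.5311794688326, 'fy': 496.5311794688326, 'cx': 252.5441854148762, 'cy': 192.07072176043047, 'extrinsics': array([[ 0.0251939 , -0.99966443, -0.00602401, -0.0364485 ],
       [-0.99009408, -0.02411919, -0.13831836,  0.62348198],
       [ 0.13812665,  0.00944912, -0.9903695 ,  1.71222987],
       [ 0.        ,  0.        ,  0.        ,  1.        ]])}
{'clock': 0.1, 'q': array([-1.31533310e+00,  1.81458452e-01,  1.60789315e+00, -3.49350163e-06,
        1.35383448e+00, -2.06281381e-01]), 'qvel': array([ 0.00034573,  0.00031484, -0.00352097, -0.00043723,  0.00066973,
        0.00163616]), 'joint_torque': array([ 3.62308774e-04, -4.34821880e+01, -3.42695439e+01,  7.04631326e-02,
        3.40165431e-02, -3.56492512e-05]), 'eef_pos': array([ 0.25605778, -0.51425478,  0.21501212]), 'ee_rot': array([-7.96431737e-04,  9.73466764e-01,  2.28827064e-01, -2.12949555e-05]), 'ft_force': array([-0.74910714, -0.52470943,  0.01364081]), 'moment': array([-0.01221102, -0.00323212,  0.00255702]), 'gripper_force': 0.0, 'finger_gap': 0.08800980241060197}
```

View pics/top0.png

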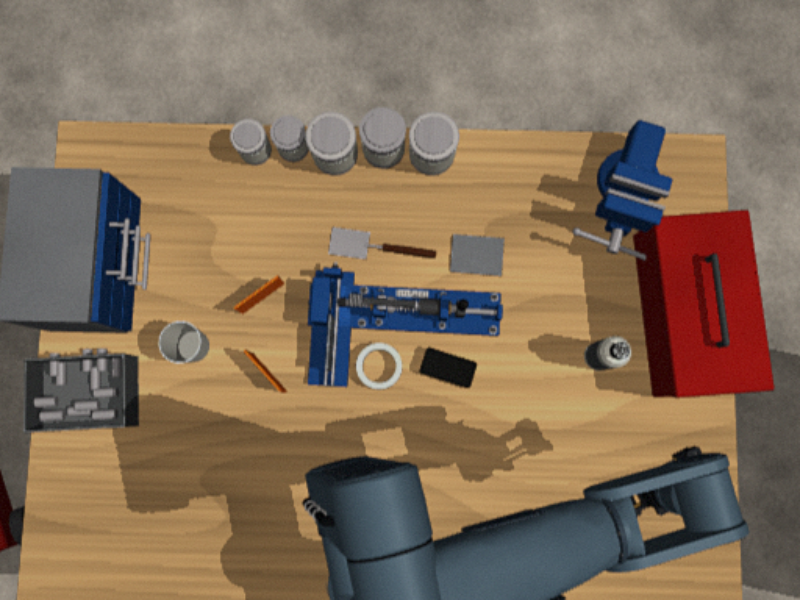

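View pics/side0.png

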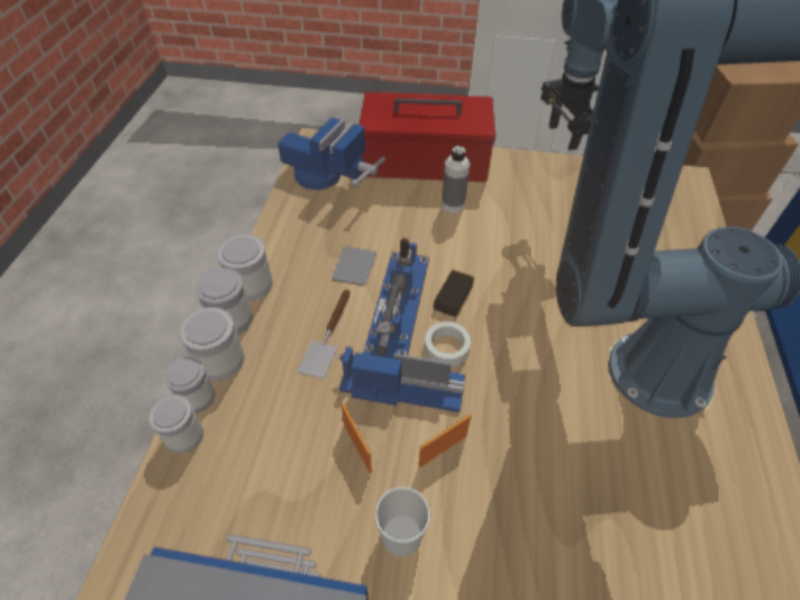

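Top view: the tester lies with its firing end left (world +y), the handle at about (461,306)/1.5625, the panel in the slide near (332,330). The side view shows the panel at (427,370) and the orange look-alikes standing apart. I'll enlarge both.

```bash
python3 - <<'E'
import cv2
a=cv2.imread("pics/top_raw.png")[162:256,190:330]; cv2.imwrite("pics/topc.png",cv2.resize(a,None,fx=5.7,fy=5.7,interpolation=cv2.INTER_CUBIC))
a=cv2.imread("pics/side_raw.png")[148:268,208:312]; cv2.imwrite("pics/sidec.png",cv2.resize(a,None,fx=5,fy=5,interpolation=cv2.INTER_CUBIC))
E
```

```text
(no output)
```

View pics/topc.png

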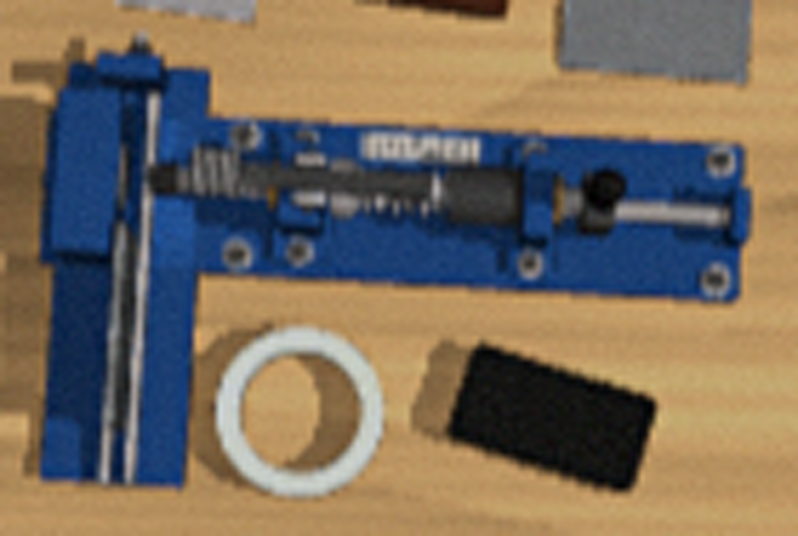

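View pics/sidec.png

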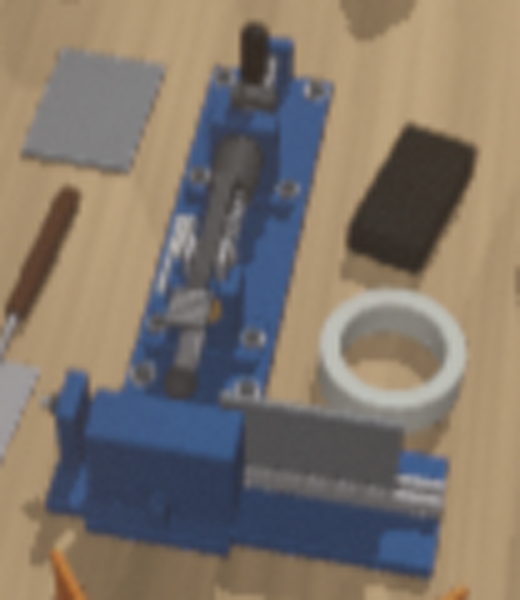

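Top crop: handle top (603,183), thumb pad (165,180), base rear corners (743,143)/(738,300), groove lips running down to (105,480)/(131,482). Side crop: handle top (256,30), pad (180,380), panel top corners (222,395) hidden-ish and (402,428). Fitting the tester pose now.

```bash
cat > fit.py <<'E'
import numpy as np, json
from scipy.optimize import least_squares
from cell import env,cams
C={n:cams.calibration(n) for n in("side","top")}
def proj(n,P):
    c=C[n];p=c["extrinsics"][:3,:3]@P+c["extrinsics"][:3,3]
    return np.array([c["fx"]*p[0]/p[2]+c["cx"],c["fy"]*p[1]/p[2]+c["cy"]])
def raw(n,u,v):
    s,o=(5.7,(190,162)) if n=="top" else (5,(208,148))
    return (np.array([u,v])+.5)/s-.5+o
def w(t,P):
    c,s=np.cos(t[2]),np.sin(t[2]);return np.array([t[0]+c*P[0]-s*P[1],t[1]+s*P[0]+c*P[1],P[2]])
E
cat > a.py <<'E'
from fit import *
# None-x => panel-end param
obs=[("top",603,183,(0,-.145,.157)),("top",165,180,(0,.086,.120)),
("side",256,30,(0,-.145,.155)),("side",180,380,(0,.086,.120)),
("side",402,428,("p",.1435,.106)),("side",400,487,("p",.1435,.034)),
("top",118,481,(-.184,.1405,.032))]
def P(t,p): return (t[3]-.06,)+p[1:] if p[0]=="p" else p
f=lambda t:np.concatenate([proj(n,w(t,P(t,p)))-raw(n,u,v) for n,u,v,p in obs])
r=least_squares(f,[.55,0,0,-.07],loss="soft_l1");t=r.x
print("t",t,"yaw",np.degrees(t[2]));print(f(t).reshape(-1,2).round(2))
for k,p in dict(handle=(0,-.145,.131),pad=(0,.086,.12),pc=(t[3],.1405,.061),pend=(t[3]-.06,.1405,.06),home_end=(-.06,.1405,.06)).items(): print(k,w(t,p).round(4))
for k,p in dict(c1=(.05,-.25,.016),lip=(-.05,.1405,.034)).items():
    q=(proj("top",w(t,p))-(190,162)+.5)*5.7;print(k,q)
E
python3 a.py
```

```text
t [ 0.60935887 -0.01867474 -0.01290568 -0.08858845] yaw -0.7394411785202321
[[  0.04  -0.34]
 [  7.65  -0.85]
 [ -0.86   0.69]
 [  2.35 -13.32]
 [  0.49   0.72]
 [ -0.86   0.8 ]
 [ -0.54   1.18]]
handle [ 0.6075 -0.1637  0.131 ]
pad [0.6105 0.0673 0.12  ]
pc [0.5226 0.123  0.061 ]
pend [0.4626 0.1237 0.06  ]
home_end [0.5512 0.1226 0.06  ]
c1 [754.58267456 139.57502195]
lip [125.92001877 271.22582727]
```

The feature I took for the pad is the striker tip (large residuals); the other points agree. I'll check with the depth picture.

```bash
cat > b.py <<'E'
from fit import *
t=np.array([.60936,-.01867,-.0129])
d=np.load("pics/top_d.npy");c=C["top"];E=c["extrinsics"]
v,u=np.mgrid[162:256,190:330];z=d[162:256,190:330]
X=np.stack([(u-c["cx"])*z/c["fx"],(v-c["cy"])*z/c["fy"],z],-1)
W=(X-E[:3,3])@E[:3,:3]
cs,sn=np.cos(t[2]),np.sin(t[2]);D=W-[t[0],t[1],0]
T=np.stack([cs*D[...,0]+sn*D[...,1],-sn*D[...,0]+cs*D[...,1],W[...,2]],-1).reshape(-1,3)*1000
def rep(k,m): 
    q=T[m]; print(k,len(q),q.mean(0).round(1) if len(q) else '',q.min(0).round(1) if len(q) else '',q.max(0).round(1) if len(q) else '')
x,y,h=T.T
rep("handle",(abs(x)<30)&(abs(y+145)<30)&(h>145))
rep("pad",(abs(x)<30)&(y>55)&(y<125)&(h>105))
rep("panel",(x<0)&(x>-190)&(abs(y-140)<15)&(h>85))
rep("anvil",(y>140)&(y<195)&(abs(x)<60)&(h>90))
rep("base",(y<-150)&(abs(x)<70)&(h>8)&(h<24))
rep("crossarm",(x<-60)&(y>80)&(h>10)&(h<24))
rep("tall",(h>110))
E
python3 b.py
```

```text
handle 35 [  -3.6 -148.   154.4] [ -11.7 -157.6  146.1] [   5.4 -137.6  163.7]
pad 91 [  0.4  79.5 120.2] [-13.2  56.  109. ] [ 15.4  97.4 128.9]
panel 142 [-63.3 142.4 101.3] [-148.8  134.8   85.7] [ -1.6 154.9 116.5]
anvil 346 [  0.7 160.6 100.3] [-49.8 140.   90.6] [ 50.6 182.7 113. ]
base 560 [  -6.2 -199.    15.9] [ -69.1 -278.2    8. ] [  70.  -150.1   24. ]
crossarm 636 [-124.2  144.    16.5] [-206.2   82.2   10.1] [-60.4 216.   23.6]
tall 321 [-43.4   7.8 406.6] [-227.4 -157.6  110.1] [  34.4  161.1 1781.8]
```

Call:
{"op": "jog_arm", "data": {
  "steps": [
    [[1,0,0,-7,0],[1,0,0,-7,0],[1,41.2,-50.4,-7,27.2],[1,41.2,-50.4,-7,27.2],[1,41.2,-50.4,-7,27.2],[1,41.2,-50.4,-7,27.2],[1,41.2,-50.4,-7,27.2],[1,41.2,-50.4,-7,27.2],[1,41.2,-50.4,-7,27.2],[1,41.2,-50.4,-7,27.2],[1,41.2,-50.4,-7,27.2],[1,41.2,-50.4,-7,27.2],[1,41.2,-50.4,-7,27.2],[1,41.2,-50.4,-7,27.2],[1,41.2,-50.4,-7,27.2],[1,41.2,-50.4,-7,27.2],[1,41.2,-50.4,-7,27.2],[1,41.2,-50.4,-7,27.2],[1,41.2,-50.4,-7,27.2],[1,41.2,-50.4,-7,27.2]]
  ],
  "grip_force": 30
}}

```text
clock: 2.1
eef_pos: [0.4006, 0.1186, 0.2859]
ee_rot: [0.0, 1.0, -0.008, 0.0]
ft_force: [1.0, -0.1, -0.5]
finger_gap: 0.0003
gripper_force: 0.0
```

Call:
{"op": "jog_arm", "data": {
  "steps": [
    [[1,0,-0.2,0,0],[1,0,-0.2,5,0],[1,0,-0.2,10,0],[1,0,-0.2,14,0],[1,0,-0.2,18,0],[1,0,-0.2,21,0],[1,0,-0.2,22.5,0],[1,0,-0.2,22.5,0],[1,0,-0.2,22.5,0]]
  ]
}}

```text
clock: 3.0
eef_pos: [0.4009, 0.1217, 0.0613]
ee_rot: [-0.0, 1.0, -0.007, 0.0]
ft_force: [0.6, 0.4, 0.2]
finger_gap: 0.0003
gripper_force: 0.0
```

```bash
python3 - <<'E'
from cell import env,cams
import cv2
p,d=cams.grab_frame("side"); a=p[148:268,208:338,::-1]; cv2.imwrite("pics/s2.png",cv2.resize(a,None,fx=5,fy=5,interpolation=cv2.INTER_CUBIC))
s=env.sense();print(s["eef_pos"],s["ee_rot"],s["ft_force"])
E
```

```text
[0.40150875 0.12177356 0.06183489] [-2.07900364e-05  9.99976562e-01 -6.79812942e-03  8.12321566e-04] [ 1.03501893 -0.55587323  0.44063176]
```

View pics/s2.png

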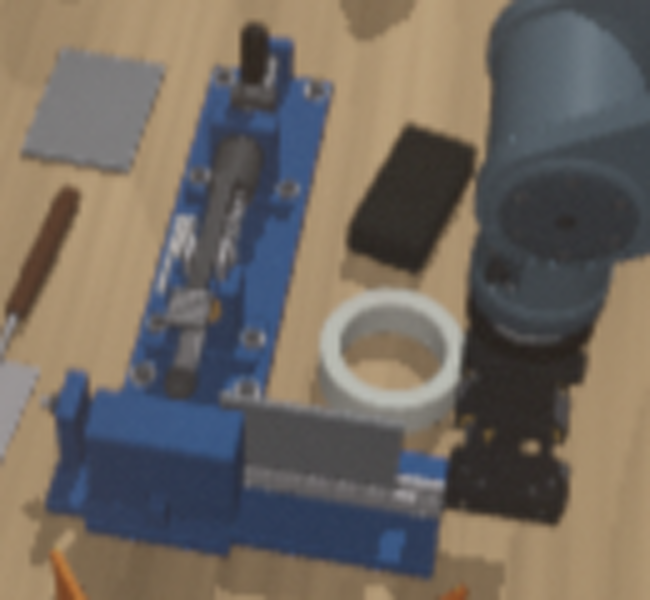

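The shut fingers stand at about (510,480), in line with the panel end at (402,455); pushing along the groove.

Call:
{"op": "jog_arm", "data": {
  "steps": [
    [[1,1.5,0,0,0],[1,3,0,0,0],[1,4.2,0,0,0],[1,5,0,0,0],[1,6,0,0,0],[1,7,0,0,0],[1,8,0,0,0],[1,9,0,0,0],[1,10,0,0,0],[1,11,0,0,0],[1,12,0,0,0],[1,12.6,0,0,0],[1,13,0,0,0],[1,13.3,0,0,0],[1,13.3,0,0,0]]
  ]
}}

```text
clock: 4.55
eef_pos: [0.5334, 0.1203, 0.0607]
ee_rot: [-0.0, 1.0, -0.006, -0.0]
ft_force: [-1.7, 0.9, 1.7]
finger_gap: 0.0008
gripper_force: 1.0
```

Call:
{"op": "jog_arm", "data": {
  "steps": [
    [[1,0.2,0,0,0],[1,0.4,0,0,0],[1,0.6,0,0,0],[1,0.7,0,0,0],[1,0.7,0,0,0]]
  ]
}}

```text
clock: 5.05
eef_pos: [0.5407, 0.1201, 0.0607]
ee_rot: [0.0, 1.0, -0.006, 0.0]
ft_force: [-2.3, -0.0, 0.7]
finger_gap: 0.0005
gripper_force: 1.3
```

Call:
{"op": "jog_arm", "data": {
  "steps": [
    [[1,0.1,0,0,0],[1,0.2,0,0,0],[1,0.3,0,0,0],[1,0.3,0,0,0]]
  ]
}}

```text
clock: 5.45
eef_pos: [0.5437, 0.1201, 0.0608]
ee_rot: [0.0, 1.0, -0.006, 0.0]
ft_force: [-2.6, -0.7, 0.0]
finger_gap: 0.0005
gripper_force: 1.5
```

Call:
{"op": "jog_arm", "data": {
  "steps": [
    [[1,0.1,0,0,0],[1,0.2,0,0,0],[1,0.3,0,0,0],[1,0.3,0,0,0]]
  ]
}}

```text
clock: 5.85
eef_pos: [0.5458, 0.12, 0.0607]
ee_rot: [0.0, 1.0, -0.006, -0.001]
ft_force: [-6.6, -1.5, 3.3]
finger_gap: 0.0008
gripper_force: 3.4
```

Call:
{"op": "jog_arm", "data": {
  "steps": [
    [[1,0.1,0,0,0],[1,0.2,0,0,0],[1,0.2,0,0,0],[1,0.2,0,0,0]]
  ]
}}

```text
clock: 6.25
eef_pos: [0.5458, 0.12, 0.0607]
ee_rot: [0.0, 1.0, -0.006, -0.003]
ft_force: [-14.8, -2.7, 10.5]
finger_gap: 0.0004
gripper_force: 7.4
```

Hard stop felt at 14.8 N. Backing off and lifting.

Call:
{"op": "jog_arm", "data": {
  "steps": [
    [[1,-0.2,0,0,0],[1,-0.5,0,0,0],[1,-1.5,0,0,0],[1,-4,0,0,0],[1,-7,0,0,0],[1,-9,0,-3,0],[1,-9,0,-7,0],[1,-9,0,-12,0],[1,-9,0,-17,0],[1,-9,0,-20,0],[1,-9,0,-20,0]]
  ]
}}

```text
clock: 7.35
eef_pos: [0.4615, 0.1215, 0.2665]
ee_rot: [-0.0, 1.0, -0.006, 0.006]
ft_force: [0.0, -1.1, -0.0]
finger_gap: 0.0006
gripper_force: 0.0
```

```bash
python3 - <<'E'
from cell import env,cams
import cv2,numpy as np
a=cv2.imread("pics/top_raw.png")[162:256,190:330]
p,d=cams.grab_frame("side"); a=p[148:268,208:338,::-1]; cv2.imwrite("pics/s3.png",cv2.resize(a,None,fx=5,fy=5,interpolation=cv2.INTER_CUBIC))
p,d=cams.grab_frame("top"); cv2.imwrite("pics/t3_raw.png",p[:,:,::-1]);np.save("pics/t3_d.npy",d)
E
```

```text
(no output)
```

View pics/s3.png

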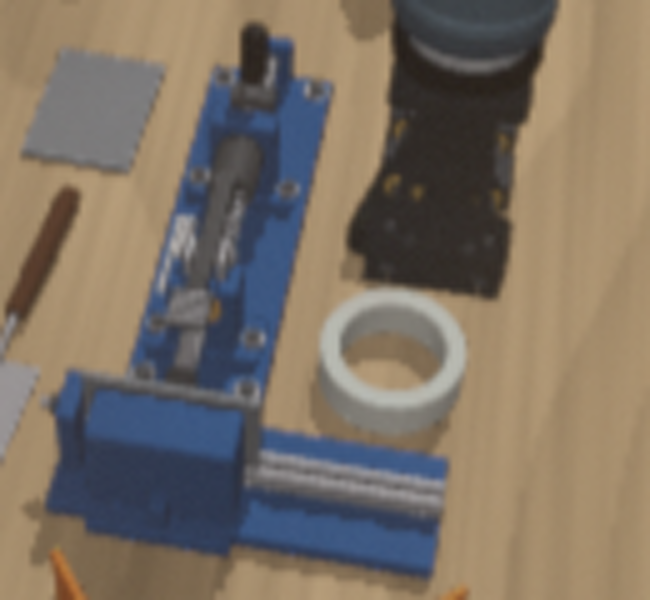

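The panel stands home: its far corner meets the stop at (82,375), its near edge at (260,403), flush with the anvil. Now to the handle.

Call:
{"op": "jog_arm", "data": {
  "steps": [
    [[0,3,5,0,0],[0,5,9.6,0,0],[0,7.5,14.3,0,0],[0,10,19,0,0],[0,12.5,23.8,0,0],[0,15,28.6,0,0],[0,15,28.6,0,0],[0,15,28.6,0,0],[0,15,28.6,4,0],[0,15,28.6,8,0],[0,15,28.6,11,0],[0,15,28.6,13,0],[0,15,28.6,14.8,0],[0,15,28.6,14.8,0],[0,15,28.6,14.8,0]]
  ]
}}

```text
clock: 8.95
eef_pos: [0.6039, -0.1654, 0.112]
ee_rot: [-0.001, 1.0, -0.006, -0.001]
ft_force: [-0.5, -0.5, -0.2]
finger_gap: 0.0881
gripper_force: 0.0
```

```bash
python3 - <<'E'
from cell import env,cams
import cv2,numpy as np
p,d=cams.grab_frame("side"); a=p[120:240,208:338,::-1]; cv2.imwrite("pics/s4.png",cv2.resize(a,None,fx=5,fy=5,interpolation=cv2.INTER_CUBIC))
E
```

```text
(no output)
```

View pics/s4.png

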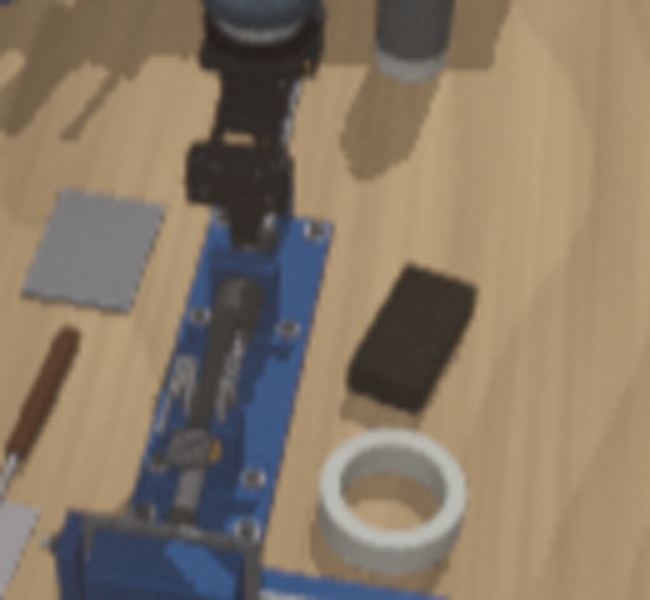

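The fingers straddle the handle at about (250,220). Small centring, then close.

Call:
{"op": "jog_arm", "data": {
  "steps": [
    [[0,0.4,0,-0.4,0],[0,0.4,0,-0.4,0],[1,0.4,0,-0.4,0],[1,0.4,0,-0.4,0],[1,0.4,0,-0.4,0],[1,0.4,0,-0.4,0],[1,0.4,0,-0.4,0],[1,0.4,0,-0.4,0],[1,0.4,0,-0.4,0],[1,0.4,0,-0.4,0]]
  ],
  "grip_force": 30
}}

```text
clock: 10.0
eef_pos: [0.6088, -0.1667, 0.1168]
ee_rot: [-0.0, 1.0, -0.006, -0.0]
ft_force: [-0.8, -0.4, 0.3]
finger_gap: 0.0268
gripper_force: 0.0
```

Still closing.

Call:
{"op": "jog_arm", "data": {
  "steps": [
    [[1,0,0,0,0],[1,0,0,0,0],[1,0,0,0,0],[1,0,0,0,0]]
  ]
}}

```text
clock: 10.4
eef_pos: [0.6088, -0.1668, 0.1168]
ee_rot: [0.0, 1.0, -0.006, -0.0]
ft_force: [-0.0, -0.2, 0.5]
finger_gap: 0.02
gripper_force: 30.0
```

Call:
{"op": "jog_arm", "data": {
  "steps": [
    [[1,0,0.3,0,0],[1,0,0.8,0,0],[1,0,1.3,0,0],[1,0,1.8,0,0],[1,0,2.3,0,0],[1,0,2.8,0,0],[1,0,3.3,0,0],[1,0,3.8,0,0],[1,0,4.3,0,0],[1,0,4.8,0,0],[1,0,5.3,0,0],[1,0,5.6,0,0],[1,0,5.9,0,0],[1,0,6.0,0,0],[1,0,6.0,0,0]]
  ]
}}

```text
clock: 11.9
eef_pos: [0.607, -0.2237, 0.1167]
ee_rot: [-0.003, 1.0, -0.006, -0.002]
ft_force: [-5.4, 12.7, 8.1]
finger_gap: 0.0206
gripper_force: 30.0
```

Call:
{"op": "jog_arm", "data": {
  "steps": [
    [[1,0,0.2,0,0],[1,0,0.4,0,0],[1,0,0.6,0,0],[1,0,0.65,0,0],[1,0,0.65,0,0],[1,0,0.65,0,0]]
  ]
}}

```text
clock: 12.5
eef_pos: [0.6068, -0.2296, 0.1167]
ee_rot: [-0.003, 1.0, -0.006, -0.002]
ft_force: [-5.6, 15.0, 8.1]
finger_gap: 0.0207
gripper_force: 30.0
```

Call:
{"op": "jog_arm", "data": {
  "steps": [
    [[1,0,0.15,0,0],[1,0,0.15,0,0],[1,0,0.05,0,0],[1,0,-0.1,0,0],[1,0,-0.25,0,0],[1,0,-0.4,0,0],[1,0,-0.5,0,0],[1,0,-0.5,0,0]]
  ]
}}

```text
clock: 13.3
eef_pos: [0.6069, -0.2277, 0.1168]
ee_rot: [-0.001, 1.0, -0.006, -0.001]
ft_force: [-5.2, 4.9, 5.7]
finger_gap: 0.0203
gripper_force: 30.0
```

Striker stopped at about 60.9 mm and the pull dropped from 15 to 5 N: the sear holds. Easing to zero force.

Call:
{"op": "jog_arm", "data": {
  "steps": [
    [[1,0,-0.1,0,0],[1,0,-0.15,0,0],[1,0,-0.15,0,0]]
  ]
}}

```text
clock: 13.6
eef_pos: [0.6069, -0.2276, 0.1168]
ee_rot: [0.0, 1.0, -0.007, -0.001]
ft_force: [-5.8, 1.3, 3.9]
finger_gap: 0.0207
gripper_force: 30.0
```

Call:
{"op": "jog_arm", "data": {
  "steps": [
    [[0.85,0,0,0,0],[0.7,0,0,0,0],[0.5,0,0,0,0],[0.3,0,0,0,0],[0.2,0,0,0,0],[0.2,0,0,0,0],[0.2,0,0,0,0],[0.2,0,0,0,0]]
  ]
}}

```text
clock: 14.4
eef_pos: [0.6081, -0.2267, 0.1168]
ee_rot: [0.0, 1.0, -0.006, 0.0]
ft_force: [0.2, 1.2, -0.1]
finger_gap: 0.0701
gripper_force: 0.0
```

Call:
{"op": "jog_arm", "data": {
  "steps": [
    [[0.2,0,0,-3,0],[0.2,0,0,-7,0],[0.2,0,0,-12,0],[0.2,0,0,-15,0],[1,0,-5,-15,0],[1,0,-10,-15,0],[1,0,-15,-15,0],[1,0,-20,-15,0],[1,0,-25,-15,0],[1,0,-29.1,-15,0],[1,0,-29.1,-15,0],[1,0,-29.1,-11,0],[1,0,-29.1,-7,0],[1,0,-29.1,-4,0],[1,0,-29.1,-2.2,0],[1,0,-29.1,-2.2,0],[1,0,-29.1,-2.2,0]]
  ]
}}

```text
clock: 16.1
eef_pos: [0.6121, 0.0635, 0.1392]
ee_rot: [0.0, 1.0, -0.007, 0.0]
ft_force: [0.8, -1.0, 0.6]
finger_gap: 0.0008
gripper_force: 0.0
```

```bash
python3 - <<'E'
from cell import env,cams
import cv2,numpy as np
p,d=cams.grab_frame("side"); a=p[148:268,208:338,::-1]; cv2.imwrite("pics/s5.png",cv2.resize(a,None,fx=5,fy=5,interpolation=cv2.INTER_CUBIC))
E
```

```text
(no output)
```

View pics/s5.png

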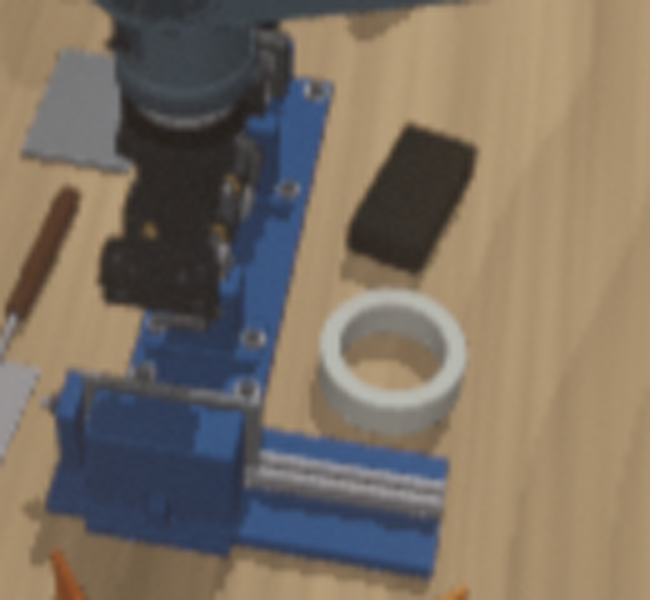

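Fingertips stand over the pad near (180,310); the striker tip no longer shows near the panel, so it is cocked. Pressing.

Call:
{"op": "jog_arm", "data": {
  "steps": [
    [[1,0,0,0.8,0],[1,0,0,1.4,0],[1,0,0,1.8,0],[1,0,0,2.1,0],[1,0,0,2.3,0],[1,0,0,2.3,0]]
  ]
}}

```text
clock: 16.75
eef_pos: [0.6116, 0.0643, 0.1155]
ee_rot: [-0.0, 1.0, -0.006, -0.0]
ft_force: [0.2, -0.4, 0.6]
finger_gap: 0.0001
gripper_force: 0.0
```

Call:
{"op": "jog_arm", "data": {
  "steps": [
    [[1,0,0,0.2,0],[1,0,0,0.4,0],[1,0,0,0.4,0]]
  ]
}}

```text
clock: 17.05
eef_pos: [0.6116, 0.0643, 0.1115]
ee_rot: [-0.0, 1.0, -0.006, -0.0]
ft_force: [0.3, 0.1, -1.3]
finger_gap: 0.0002
gripper_force: 0.0
```

```bash
cat > h.py <<'E'
from fit import *
import cv2,sys
t=np.array([.6095,-.0215,-.0125])
p,d=cams.grab_frame("top");c=C["top"];E=c["extrinsics"]
v,u=np.mgrid[162:256,190:340];z=d[162:256,190:340]
X=np.stack([(u-c["cx"])*z/c["fx"],(v-c["cy"])*z/c["fy"],z],-1)
W=(X-E[:3,3])@E[:3,:3];cs,sn=np.cos(t[2]),np.sin(t[2]);D=W-[t[0],t[1],0]
x,y,h=np.stack([cs*D[...,0]+sn*D[...,1],-sn*D[...,0]+cs*D[...,1],W[...,2]])if 0 else (cs*D[...,0]+sn*D[...,1],-sn*D[...,0]+cs*D[...,1],W[...,2])
m=(abs(x)<.03)&(y<-.11)&(y>-.26)&(h>.14)&(h<.17)
print("handle n",m.sum(),"y",y[m].mean() if m.any() else None)
cv2.imwrite(f"pics/{sys.argv[1]}.png",cv2.resize(p[162:256,190:340,::-1],None,fx=5.3,fy=5.3,interpolation=cv2.INTER_CUBIC))
E
python3 h.py t6
```

```text
handle n 38 y -0.20452906963896314
```

Call:
{"op": "jog_arm", "data": {
  "steps": [
    [[1,0,0,0.2,0],[1,0,0,0.3,0],[1,0,0,0.3,0]]
  ]
}}

```text
clock: 17.4
eef_pos: [0.6117, 0.0643, 0.1086]
ee_rot: [-0.0, 1.0, -0.006, -0.0]
ft_force: [0.8, -0.7, -1.0]
finger_gap: 0.0004
gripper_force: 0.0
```

```bash
python3 h.py t7
```

```text
handle n 37 y -0.20452296046655305
```

View pics/t7.png

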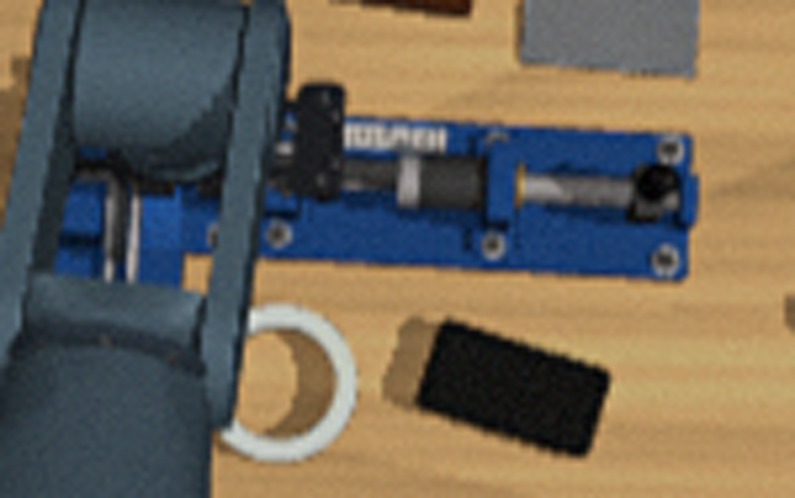

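No contact force yet and the handle at (655,185) is still cocked. I'll recheck the pad's place in the first depth picture.

```bash
python3 - <<'E'
from fit import *
t=np.array([.6095,-.0215,-.0125])
d=np.load("pics/top_d.npy");c=C["top"];E=c["extrinsics"]
v,u=np.mgrid[162:256,190:340];z=d[162:256,190:340]
X=np.stack([(u-c["cx"])*z/c["fx"],(v-c["cy"])*z/c["fy"],z],-1)
W=(X-E[:3,3])@E[:3,:3];D=W-[t[0],t[1],0];cs,sn=np.cos(t[2]),np.sin(t[2])
x=(cs*D[...,0]+sn*D[...,1])*1e3;y=(-sn*D[...,0]+cs*D[...,1])*1e3;h=W[...,2]*1e3
for yy in range(24,136,6):
    print(yy,[ (lambda m:int(np.median(h[m])) if m.any() else -1)((abs(x-xx)<3)&(abs(y-yy)<3)) for xx in range(-24,30,6)])
f=lambda P:(proj("side",np.array(P))-(208,148)+.5)*5
print(f((.6117,.0643,.12)),f((.6117,.0643,.109)))
E
```

```text
24 [69, 90, 113, 114, 113, 115, 111, 96, 89]
30 [73, 103, 109, 113, 112, 108, 115, 100, 93]
36 [93, 93, 107, 118, 113, 112, 115, 92, 94]
42 [61, 87, 92, 110, 120, 112, 93, 96, 85]
48 [83, 95, 86, 106, 113, 112, 93, 92, 97]
54 [20, 13, 51, 107, 117, 112, -1, -1, 31]
60 [14, 13, 21, 77, 80, 110, -1, -1, 12]
66 [26, 20, 17, 80, 95, 117, -1, -1, 22]
72 [15, 15, 17, 77, 116, 123, 120, -1, 7]
78 [20, 15, 63, 70, 122, 121, 122, -1, 15]
84 [21, 15, 120, 117, 114, 121, 119, -1, -1]
90 [14, 16, 22, 114, 119, 123, 121, -1, -1]
96 [17, 20, 68, 20, 121, 120, 119, 113, -1]
102 [16, 10, 19, 65, 67, 120, 118, -1, -1]
108 [18, 15, 11, 18, 79, 83, 70, 16, 21]
114 [16, 17, 19, 74, 86, 81, 79, -1, 17]
120 [15, 21, 28, 78, 84, 85, -1, -1, 13]
126 [14, 12, 15, 15, 81, 80, 73, -1, 16]
132 [27, 28, 30, 33, 33, 30, 29, 30, 21]
[191.240581   310.05353208] [191.43665042 320.03065035]
```

Call:
{"op": "jog_arm", "data": {
  "steps": [
    [[1,0,0,0.15,0],[1,0,0,0.3,0],[1,0,0,0.3,0]]
  ]
}}

```text
clock: 17.75
eef_pos: [0.6116, 0.0643, 0.1055]
ee_rot: [-0.0, 1.0, -0.006, -0.0]
ft_force: [0.1, -0.5, -0.4]
finger_gap: 0.0002
gripper_force: 0.0
```

```bash
python3 h.py t8; python3 - <<'E'
from cell import env
s=env.sense();print(s["ft_force"],s["joint_torque"],s["eef_pos"])
from fit import *
t=np.array([.6095,-.0215,-.0125])
p,d=cams.grab_frame("side");c=C["side"];E=c["extrinsics"]
v,u=np.mgrid[148:268,208:312];z=d[148:268,208:312]
X=np.stack([(u-c["cx"])*z/c["fx"],(v-c["cy"])*z/c["fy"],z],-1)
W=(X-E[:3,3])@E[:3,:3];D=W-[t[0],t[1],0];cs,sn=np.cos(t[2]),np.sin(t[2])
x=(cs*D[...,0]+sn*D[...,1])*1e3;y=(-sn*D[...,0]+cs*D[...,1])*1e3;h=W[...,2]*1e3
# column down through the tip, side view
for r in range(54,78):
    print(r,[(int(x[r,k]),int(y[r,k]),int(h[r,k])) for k in (35,38,41)])
E
```

```text
handle n 37 y -0.2044175884514598
[-0.15684194  0.32499335 -0.74307892] [-5.07927005e-03 -5.01913083e+01 -3.11710632e+01  1.84341345e-02
 -8.48525413e-02 -8.79153134e-06] [0.61164859 0.06424317 0.1056107 ]
54 [(3, 113, 194), (-6, 115, 198), (-21, 143, 237)]
55 [(-4, 149, 235), (-12, 147, 234), (-21, 145, 234)]
56 [(-5, 155, 238), (-13, 151, 235), (-22, 149, 235)]
57 [(-5, 157, 236), (-14, 154, 235), (-22, 151, 233)]
58 [(-6, 160, 236), (-14, 157, 234), (-23, 155, 234)]
59 [(-7, 165, 238), (-15, 162, 235), (-24, 160, 235)]
60 [(-7, 167, 236), (-16, 167, 238), (-24, 163, 234)]
61 [(-8, 172, 237), (-17, 171, 238), (-25, 169, 237)]
62 [(-9, 175, 237), (-18, 174, 237), (-26, 171, 236)]
63 [(-10, 178, 236), (-18, 174, 233), (-27, 176, 237)]
64 [(-9, 178, 230), (-19, 179, 234), (-27, 179, 237)]
65 [(-9, 177, 225), (-18, 177, 227), (-27, 177, 230)]
66 [(-9, 175, 217), (-18, 176, 221), (-27, 176, 222)]
67 [(-7, 168, 202), (-144, 780, 1060), (-27, 176, 219)]
68 [(-7, 170, 201), (-16, 170, 202), (-25, 170, 204)]
69 [(-7, 169, 193), (-16, 170, 197), (-26, 172, 202)]
70 [(18, 53, 23), (7, 53, 26), (-26, 171, 195)]
71 [(18, 55, 19), (8, 49, 14), (-2, 50, 19)]
72 [(17, 57, 17), (7, 56, 17), (-3, 54, 18)]
73 [(16, 62, 17), (6, 61, 19), (-4, 58, 17)]
74 [(15, 67, 18), (5, 65, 18), (-5, 64, 20)]
75 [(15, 69, 15), (4, 67, 16), (-5, 64, 14)]
76 [(14, 74, 16), (3, 72, 17), (-6, 69, 14)]
77 [(0, 138, 105), (-9, 137, 106), (-7, 77, 20)]
```

Call:
{"op": "jog_arm", "data": {
  "steps": [
    [[1,0,0,-2,0],[1,0,0,-6,0],[1,0,0,-11,0],[1,0,0,-15,0],[1,-4,10,-15,0],[1,-8,14,-15,0],[1,-12,18,-15,0],[1,-15,20,-15,0],[1,-15,20,-15,0],[1,-15,20,-15,0]]
  ]
}}

```text
clock: 18.85
eef_pos: [0.4563, -0.137, 0.256]
ee_rot: [0.001, 1.0, -0.009, -0.0]
ft_force: [0.2, 0.4, -0.2]
finger_gap: 0.0004
gripper_force: 0.0
```

```bash
cat > g.py <<'E'
from fit import *
import cv2
t=np.array([.6095,-.0215,-.0125])
p0={}
for n in("side","top"):
    p,d=cams.grab_frame(n);p0[n]=p;c=C[n];E=c["extrinsics"]
    v,u=np.mgrid[:384,:512]
    X=np.stack([(u-c["cx"])*d/c["fx"],(v-c["cy"])*d/c["fy"],d],-1)
    W=(X-E[:3,3])@E[:3,:3];D=W-[t[0],t[1],0];cs,sn=np.cos(t[2]),np.sin(t[2])
    x=(cs*D[...,0]+sn*D[...,1])*1e3;y=(-sn*D[...,0]+cs*D[...,1])*1e3;h=W[...,2]*1e3
    print(n)
    for yy in range(18,120,8):
        print(yy,[ (lambda m:int(np.max(h[m])) if m.any() else -1)((abs(x-xx)<4)&(abs(y-yy)<4)&(d>0)&(h<250)) for xx in range(-24,30,6)])
a=p0["side"][180:230,230:265,::-1];b=p0["top"][170:220,190:250,::-1]
f=lambda i:cv2.resize(i,None,fx=8,fy=8,interpolation=cv2.INTER_CUBIC)
cv2.imwrite("pics/both.png",np.hstack([f(a),f(b)]))
E
python3 g.py
```

```text
side
18 [28, -1, 110, 116, 115, 115, 114, -1, -1]
26 [92, 106, 114, 116, 116, 112, 115, 112, 93]
34 [96, 107, 114, 114, 115, 118, 115, 115, 95]
42 [93, 98, 115, 116, 116, 114, 114, 94, 95]
50 [91, 94, 91, 116, 116, 114, 44, 95, 95]
58 [25, 26, 26, 115, 116, 115, 115, 20, 20]
66 [18, 18, 118, 118, 120, 120, 120, 117, 21]
74 [19, 18, 119, 123, 122, 124, 120, 120, 17]
82 [-1, -1, 122, 123, 124, 122, 122, 122, -1]
90 [-1, -1, 120, 122, 122, 125, 122, -1, -1]
98 [-1, -1, 121, 121, 123, 122, 126, 126, -1]
106 [-1, -1, -1, -1, -1, -1, -1, -1, -1]
114 [-1, -1, -1, -1, -1, -1, -1, -1, -1]
top
18 [25, 105, 113, 116, 119, 119, -1, 36, 30]
26 [101, 115, 119, 121, 115, 114, 114, 105, 95]
34 [98, 105, 117, 120, 120, 120, 120, 110, 96]
42 [103, 97, 112, 120, 118, 112, 116, 95, 98]
50 [89, 95, 93, 116, 119, 119, 97, 92, 92]
58 [24, 24, 85, 120, 118, 119, -1, -1, 20]
66 [23, 23, 25, 122, 122, 115, -1, -1, 20]
74 [19, 19, 120, 123, 127, 123, 124, -1, 22]
82 [23, 18, 123, 128, 128, 123, 126, -1, -1]
90 [22, 22, 125, 121, 121, 123, 122, 120, -1]
98 [22, 22, 117, 124, 124, 124, 122, -1, -1]
106 [21, 19, 16, 21, 27, -1, -1, -1, -1]
114 [23, 20, 20, 19, 20, 20, 22, 21, 19]
```

```bash
python3 - <<'E'
from fit import *
import cv2
p,d=cams.grab_frame("side");c=C["side"];E=c["extrinsics"]
s=env.sense();T=s["eef_pos"];print(T,proj("side",T))
v,u=np.mgrid[:384,:512]
X=np.stack([(u-c["cx"])*d/c["fx"],(v-c["cy"])*d/c["fy"],d],-1)
W=(X-E[:3,3])@E[:3,:3];R=(W-T)*1000
for lo in range(-20,120,10):
    m=(abs(R[...,0])<60)&(abs(R[...,1])<110)&(R[...,2]>=lo)&(R[...,2]<lo+10)&(d>0)
    q=R[m]; print(lo,m.sum(),q.min(0).astype(int) if len(q) else '',q.max(0).astype(int) if len(q) else '')
u0,v0=proj("side",T).astype(int)
cv2.imwrite("pics/tip.png",cv2.resize(p[v0-60:v0+40,u0-60:u0+60,::-1],None,fx=6,fy=6,interpolation=cv2.INTER_CUBIC))
print(u0,v0)
E
```

```text
[ 0.45955315 -0.13390953  0.25625161] [301.14500573 143.66517383]
-20 0  
-10 0  
0 0  
10 0  
20 0  
30 0  
40 0  
50 0  
60 0  
70 0  
80 8 [-20  80  88] [27 83 89]
90 58 [-31  81  90] [34 87 99]
100 79 [-33 -48 100] [ 34  86 109]
110 115 [-32 -34 110] [ 35  93 119]
301 143
```

View pics/tip.png

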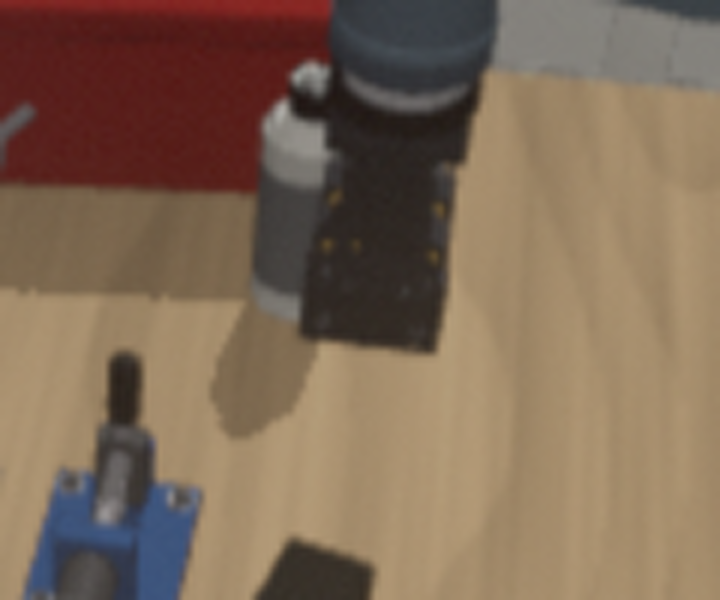

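The gripper's bottom edge at (370,350) covers the spot where the reported TCP projects (360,360), so the actual tips may be shorter than taken. I'll go back and press further, watching the force.

Call:
{"op": "jog_arm", "data": {
  "steps": [
    [[1,4,-5,0,0],[1,7,-9.5,0,0],[1,11,-14,0,0],[1,15,-18,0,0],[1,15,-20,0,0],[1,15,-20,0,0],[1,15,-20,0,0],[1,15,-20,4,0],[1,15,-20,8,0],[1,15,-20,11,0],[1,15,-20,13,0],[1,15,-20,14,0],[1,15,-20,14.6,0],[1,15,-20,14.9,0],[1,15,-20,14.9,0]]
  ]
}}

```text
clock: 20.5
eef_pos: [0.6123, 0.0641, 0.1076]
ee_rot: [0.0, 1.0, -0.007, 0.001]
ft_force: [-0.7, 0.7, 1.2]
finger_gap: 0.0006
gripper_force: 0.0
```

Call:
{"op": "jog_arm", "data": {
  "steps": [
    [[1,0,0,0.1,0],[1,0,0,0.2,0],[1,0,0,0.3,0],[1,0,0,0.3,0]]
  ]
}}

```text
clock: 20.9
eef_pos: [0.6118, 0.0643, 0.1039]
ee_rot: [0.0, 1.0, -0.006, 0.0]
ft_force: [-0.2, -0.4, 0.6]
finger_gap: 0.0005
gripper_force: 0.0
```

Call:
{"op": "jog_arm", "data": {
  "steps": [
    [[1,0,0,0.2,0],[1,0,0,0.4,0],[1,0,0,0.4,0]]
  ]
}}

```text
clock: 21.2
eef_pos: [0.6115, 0.0643, 0.0994]
ee_rot: [-0.0, 1.0, -0.006, -0.0]
ft_force: [0.3, 0.3, 0.6]
finger_gap: 0.0006
gripper_force: 0.0
```

Call:
{"op": "jog_arm", "data": {
  "steps": [
    [[1,0,0,0.2,0],[1,0,0,0.3,0],[1,0,0,0.3,0]]
  ]
}}

```text
clock: 21.5
eef_pos: [0.612, 0.0643, 0.0976]
ee_rot: [0.0, 1.0, -0.006, 0.0]
ft_force: [-2.2, -0.9, 5.4]
finger_gap: 0.0007
gripper_force: 2.4
```

Contact at last (5.4 N); pressing on down.

Call:
{"op": "jog_arm", "data": {
  "steps": [
    [[1,0,0,0.2,0],[1,0,0,0.4,0],[1,0,0,0.6,0],[1,0,0,0.8,0],[1,0,0,0.9,0],[1,0,0,0.9,0]]
  ]
}}

```text
clock: 22.1
eef_pos: [0.6126, 0.065, 0.0886]
ee_rot: [-0.001, 1.0, -0.006, 0.001]
ft_force: [1.6, 3.6, 3.6]
finger_gap: 0.0004
gripper_force: 2.0
```

```bash
python3 h.py t9
```

```text
handle n 37 y -0.1513911099526967
```

Fired. Lifting clear and checking.

Call:
{"op": "jog_arm", "data": {
  "steps": [
    [[1,0,0,-0.5,0],[1,0,0,-1.5,0],[1,0,0,-5,0],[1,0,0,-10,0],[1,0,0,-15,0],[1,-5,0,-17,0],[1,-10,0,-17,0],[1,-14,5,-17,0],[1,-18,10,-17,0],[1,-18,14,-17,0],[1,-18,14,-17,0],[1,-18,14,-17,0]]
  ]
}}

```text
clock: 23.35
eef_pos: [0.429, -0.0756, 0.2582]
ee_rot: [0.0, 1.0, -0.009, -0.0]
ft_force: [0.7, 0.4, 0.7]
finger_gap: 0.0004
gripper_force: 0.0
```

```bash
python3 h.py t10; python3 - <<'E'
from fit import *
t=np.array([.6095,-.0215,-.0125])
for n in("side","top"):
    p,d=cams.grab_frame(n);c=C[n];E=c["extrinsics"];v,u=np.mgrid[:384,:512]
    X=np.stack([(u-c["cx"])*d/c["fx"],(v-c["cy"])*d/c["fy"],d],-1)
    W=(X-E[:3,3])@E[:3,:3];D=W-[t[0],t[1],0];cs,sn=np.cos(t[2]),np.sin(t[2])
    x=(cs*D[...,0]+sn*D[...,1])*1e3;y=(-sn*D[...,0]+cs*D[...,1])*1e3;h=W[...,2]*1e3
    for k,m in dict(panel_near=(x<-52)&(x>-130)&(abs(y-140)<8)&(h>50)&(h<112),pad=(abs(x)<12)&(abs(y-86)<12)&(h>100)&(h<135),stop=(x>35)&(x<90)&(abs(y-140)<6)&(h>95)&(h<112)).items():
        if m.any(): print(n,k,m.sum(),"x",x[m].min().round(1),x[m].max().round(1),"y",y[m].mean().round(1),"h",h[m].mean().round(1))
print(env.sense()["ft_force"])
E
```

```text
handle n 34 y -0.14419174894296485
side panel_near 17 x -56.4 -52.2 y 142.4 h 86.6
side pad 44 x -11.4 12.0 y 87.0 h 121.0
side stop 32 x 35.8 63.6 y 141.2 h 104.2
top panel_near 9 x -58.7 -52.5 y 141.1 h 83.2
top pad 47 x -10.4 11.4 y 86.0 h 121.5
top stop 16 x 35.2 60.6 y 140.2 h 105.6
[ 0.68316649 -0.19574928  0.07796032]
```

```bash
python3 - <<'E'
from cell import env,cams,ticket
import cv2,numpy as np
p,d=cams.grab_frame("side"); a=cv2.resize(p[148:268,208:338,::-1],None,fx=5,fy=5,interpolation=cv2.INTER_CUBIC)
b=cv2.imread("pics/s3.png")
w=lambda i:cv2.cvtColor(i[360:480,60:290],cv2.COLOR_BGR2GRAY).astype(np.float32)
print(cv2.phaseCorrelate(w(a),w(b)),np.abs(w(a)-w(b)).mean())
for c in (a,b): print(w(c)[65:75,180:220:4].mean(0).astype(int))
E
```

```text
((0.01760211046750726, -0.02408988341581164), 0.8679780399799347) 1.969529
[ 63  62  72  72  72  77  91 104 105 107]
[ 65  63  73  74  74  79  93 106 106 109]
```

The panel hasn't moved since it was pushed home, so I'm handing the job in.

```bash
python3 -c "
from cell import ticket
print(ticket.close_job())"
```

```text
the job is handed in; nothing more can be done
None
```

Done and handed in: I slid the panel home, drew the striker until the sear caught, took the hand off and fired it with the thumb pad; afterwards the striker was back at rest and the panel still home, with the robot clear, though the pad took three goes because the fingertips sat about 20 mm above the reported TCP, and I did not re-measure the bystanders.

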